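# Spin the bracket carousel and brake it on its mark

### The job

Check that the bracket carousel runs free and bring it to its pick-up position: with a fingertip flick its grey wheel, either way round, so that it spins on its own, untouched, for at least two seconds, at a turn every four seconds or faster. Then brake the spinning wheel with a fingertip, hold it until it stands still with the orange mark at the white pointer (the pointer aims into the mark), and take the hand away. Grip and lift nothing, leave the carousel standing where it is, and do not disturb the other things on the counter.

Things in the scene. Friction and masses are not known exactly. Their poses are not given: they have to be found in the camera images.
- carousel: Bracket carousel, loose, about 2.2 kg: dark foot 196 mm across, above it a free grey disc 220 mm across, 10 mm thick, its flat top 42 mm above the counter. Origin: under its centre, on the wheel's upright axis; z up, x towards the white pointer. From 66 to 110 mm from the axis the disc's top is bare all round: the track for a braking fingertip.
- wheel (a joint): Wheel angle (rad), growing counter-clockwise seen from above, counting on past 2 pi; 0 or any whole number of turns puts the mark at the pointer. Nearly frictionless: inertia about 0.003 kg m2, speed time constant 25 s plus 0.02 rad/s each second, so it coasts for half a minute. The wheel is sprung: pressed down it gives from about 3 N, sinks 5 mm at about 13 N, and springs back. A few newtons on the track stop it in some hundredths of a second.
- hub (a point): Point on the wheel's axis at the top of its steel hub (28 mm across), 84 mm above the counter. Four blue upright radial fins, 5 mm thick, run from the hub out to 66 mm from the axis, from the disc's top up to 72 mm above the counter, at 45, 135, 225 and 315 degrees from the mark. They turn with the wheel, and a fingertip can push them.
- mark (a point): Point on the wheel's top, 100 mm from its axis, 42 mm above the counter, at the middle of the orange mark's width. The mark is a flat orange patch, 30 mm along the rim, 72 to 108 mm from the axis.
- stop_point (a point): Fixed to the foot: the point 100 mm from the axis towards the white pointer, 42 mm above the counter, where mark must come to rest (within 15 mm). The pointer is a 22 mm square white post with a tip, just beyond the disc's edge, from 117 to 150 mm from the axis, top 46 mm above the counter.
- wand: White curing wand, a 27 mm thick, 180 mm long handpiece lying along its y axis in the cradle on top of the grey curing-light base. Leave alone. Origin under its middle.
- cutters: Chrome ligature cutters lying flat, 120 mm long along x, 55 mm wide, 12 mm high. Leave alone. Origin under the pivot.
- timer: Mint-green timer cube, 50 mm. Leave alone. Origin under its centre.
- mirror: Steel mouth mirror lying flat, 170 mm long along x, 8 mm high, its 23 mm round mirror head at +x. Leave alone. Origin under the handle's middle.
- primer: Small capped bottle, 32 mm across, 70 mm high. Leave alone. Origin under its centre.
- curing_base: Grey curing-light base, fixed, 130 mm deep (x), 160 mm wide (y), 70 mm high, cradle and wand up to 105 mm; black rocker switch on its -x side. Origin under its centre.

How it is judged (in metres and radians):
On the way, in this order (a step that is already met when the one before it is completed fails the run):
1. the wheel spins freely, untouched, at 1.2 rad/s or more for 1.8 s (contact force between each of the fingers, the arm and carousel below 0.05 N and (velocity of joint wheel above 1.2 rad/s or velocity of joint wheel below -1.2 rad/s)), for 1.8 s.
2. a fingertip holds the wheel still with the mark at the pointer (contact force between the fingers and carousel above 0.3 N and horizontal distance between mark and stop_point below 0.016 m and velocity of joint wheel between -0.05 and 0.05 rad/s), for 0.1 s.
At the end, for the whole second after the job is handed in: The wheel stands still (under 0.05 rad/s), the orange mark's middle within 16 mm of the pointer's line at 100 mm radius; the carousel stands flat, it and its pointer within 30 mm of where they were; the other loose things within 20 mm of where they were (horizontal distance between mark and stop_point below 0.016 m and velocity of joint wheel between -0.05 and 0.05 rad/s and height (world z) of carousel below 0.008 m and angle between carousel's own z axis and vertical below 0.05 rad and not (distance of carousel from where it was at the start of the episode above 0.03 m) and not (distance of stop_point from where it was at the start of the episode above 0.03 m) and not (distance of wand from where it was at the start of the episode above 0.02 m) and not (distance of cutters from where it was at the start of the episode above 0.02 m) and not (distance of timer from where it was at the start of the episode above 0.02 m) and not (distance of mirror from where it was at the start of the episode above 0.02 m) and not (distance of primer from where it was at the start of the episode above 0.02 m)); the robot touches nothing.
It fails at once if the carousel is lifted or tipped (height (world z) of carousel above 0.012 m or angle between carousel's own z axis and vertical above 0.12 rad).
It fails at once if the carousel is pushed away or turned on the counter (distance of any of carousel, stop_point from where it was at the start of the episode above 0.03 m).
It fails at once if another thing is moved, lifted or knocked over (distance of any of wand, cutters, timer, mirror, primer from where it was at the start of the episode above 0.02 m or angle between any of wand, cutters, timer, mirror, primer's own z axis and vertical above 0.5 rad).
It also fails if it takes over 48 s, if anything falls off the work surface, if the arm or the gripper's body presses on something with over 40 N, if the wrist force passes 120 N, or if a joint passes its speed limit or range.

### The arm

A 6-joint arm with a two-finger parallel gripper is mounted at the origin on the work surface. World frame = base frame: x ahead of the robot, y to its left, z up, the work surface at z = 0. Lengths are in mm, angles in degrees, forces in N, time in s.
With the tool pointing down it reaches from about 350 to 850 mm from the base axis. Payload 8.1 kg.
Tool frame: the origin (TCP) lies on the mounting face of the last link; the fingertips stand 173 mm ahead of it and the grasp point (between the pads) lies 155 mm ahead of it; z points along the fingers, y is the direction in which the jaws open and shut (so a half turn about z gives the same grasp; the last joint's range is limited). The gripper opens to 85 mm and grips with 20 to 120 N. Pads are 22 mm wide; open, the fingers measure 114 mm over their backs; the gripper's body (76 mm by 85 mm) begins 54 mm behind the grasp point. The pads swing forward as they close: fully open they stand 13 mm farther back than shut.
Start: joints at [-72.33, 7.471, 85.268, -0, 87.261, -4.893], TCP at [230.241, -554.072, 404.692] pointing down, gripper open.
Joint ranges: [-169.43, 169.43], [-51.17, 129.36], [1.28, 143.12], [-76.62, 256.62], [0, 156.53], [-152.29, 152.29]. Speed limits (degrees/s): [136.94, 136.94, 159.86, 180, 180, 180].

### API

Orientations are given as [roll, pitch, yaw] about the fixed x, y, z axes, in that order (R = Rz(yaw) Ry(pitch) Rx(roll)).
In Python, from bench import * gives the robot as it stands.
- The arm moves only by the shell command python3 -m jog 'ROWS' [FORCE]. ROWS is JSON, a list of rows, each an object of numbers: "tx", "ty", "tz": the shift along the tool's x, y, z as a fraction of full scale; "ax", "ay", "az": the turn, a rotation vector about the tool's x, y, z as a fraction of full scale; "hand": the opening, from 0 (shut) to 1 (fully open). A call has 1 to 5 rows; each row is the pose to reach, as a shift and turn from the pose commanded when the call began, along the tool's axes at that moment; what a row does not reach only later rows make up. Full scale, the value 1, is 150 mm for a shift and 45 degrees for a turn. A row lasts 1/12 s, in which the tool goes at most 41.7 mm and 7.16 degrees, less where a joint would pass 70% of its speed; a pose out of reach is approached as far as the arm can. A call with a number of a shift or a turn outside -1 to 1 is refused whole. A call with a gripper value outside its range is refused whole. The fingers move at their own pace and stop on an object; FORCE is the grip in N (left out, the last holds). Time passes only in rows, so rows that repeat a pose let the fingers close. It gives the time, the measured TCP pose, the force and the opening at its end, in the units of the state.
- sense(): the state, without advancing time (a new reading comes with each control period).
- snapshot(name): name is "scene" or "side" or "wrist"; returns a dict with "pixels" (420x560x3 uint8, red, green, blue), "z_map" (420x560 float32, mm along the optical axis (not along the pixel's ray), 0 where there is no reading), "intrinsics" (3x3 intrinsics, pixels), "R" (3x3) and "t" (3): a world point X has camera coordinates R X + t. Camera axes: x right, y down, z forward; pixel columns grow to the right and rows downward; lengths in mm; the calibration is good to about 2 mm. A picture is of the moment at which its call begins.
- hand_in(): hands the job in, once; it reports no verdict.
The state is a dict: "time": time; "joint_pos": joint angles; "qd": joint speeds; "joint_efforts": joint torques, N m; "tool_pos": TCP position; "tcp_rot": TCP orientation; "ft_force": force on the tool from outside, world axes, zero at the start; "wrist_torque": the same for the moment, N m; "finger_gap": finger opening in mm.
Only numpy, scipy, OpenCV 4.12 (cv2) and the standard library are available. Lean on these libraries where they do the work, as an engineer would, in place of code of your own. Each camera call takes 0.05 s, during which the arm holds its last target.

## Working session

There is one attempt and no reset: what is moved stays moved. The work goes in short steps, Python scripts to look and compute and a shell command to move; the robot and the scene stay as the last step left them, time stands still between calls to the robot, and variables do not carry over. Pictures are saved under pics/ and viewed, and the job is handed in when it is done.

```bash
ls; mkdir -p pics; python3 - <<'E'
from bench import *
import cv2
print(sense())
for n in ["scene","side","wrist"]:
    s=snapshot(n); cv2.imwrite(f"pics/{n}0.png",s["pixels"][:,:,::-1]); print(n,s["intrinsics"].tolist(),s["R"].round(3).tolist(),s["t"])
E
```

```text
pics
{'time': 0.0, 'joint_pos': array([-7.23307354e+01,  7.51493374e+00,  8.53309276e+01,  1.12061423e-03,
        8.72612717e+01, -4.89304064e+00]), 'qd': array([-0.10400692,  0.03861808, -0.0696847 , -0.01163853, -0.01815862,
        0.0167793 ]), 'joint_efforts': array([-7.19413511e-04, -5.69397676e+01, -5.00554669e+01, -4.23502997e-04,
        1.49598968e-02, -3.99459248e-05]), 'tool_pos': array([ 230.16496132, -553.84147932,  403.63014964]), 'tcp_rot': array([-1.79893353e+02, -1.02531571e-02,  2.25622411e+01]), 'ft_force': array([-0.78717262,  0.1677033 ,  0.61429697]), 'wrist_torque': array([ 0.03109106,  0.0096567 , -0.01659048]), 'finger_gap': 85.58223691663402}
scene [[447.22194778349683, 0.0, 272.99197522207385], [0.0, 447.22194778349683, 211.9619194617998], [0.0, 0.0, 1.0]] [[0.44, 0.898, 0.021], [0.513, -0.232, -0.827], [-0.737, 0.375, -0.562]] [-290.4587353 -182.1079698 1550.7208395]
side [[428.35252590897903, 0.0, 281.75468409097596], [0.0, 428.35252590897903, 209.60608312359872], [0.0, 0.0, 1.0]] [[-0.828, -0.561, 0.002], [-0.43, 0.632, -0.644], [0.36, -0.534, -0.765]] [ 486.0456886   257.69350404 1003.35573245]
wrist [[343.16464628689135, 0.0, 281.0669367655118], [0.0, 343.16464628689135, 207.67927596026405], [0.0, 0.0, 1.0]] [[0.385, -0.923, -0.002], [-0.892, -0.372, 0.258], [-0.238, -0.098, -0.966]] [-599.19222818  -33.54059818  377.7752473 ]
```

View pics/scene0.png

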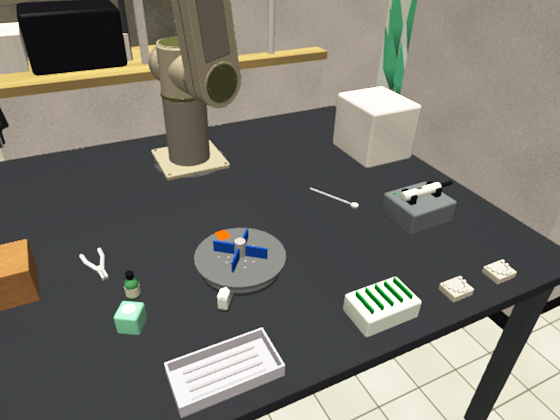

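View pics/side0.png

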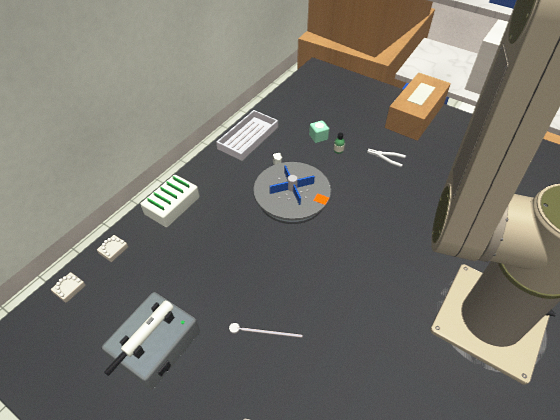

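View pics/wrist0.png

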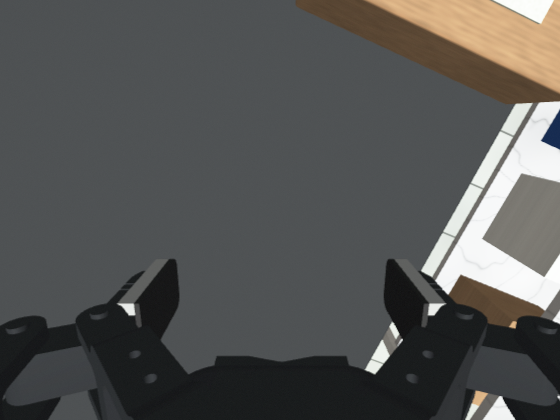

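```bash
cat > h.py <<'E'
from bench import *
import numpy as np, cv2
def ray(s,u,v,z):
    K,R,t=s["intrinsics"],s["R"],np.array(s["t"])
    c=-R.T@t; d=R.T@np.linalg.solve(K,[u,v,1.0])
    return c+d*(z-c[2])/d[2]
def proj(s,X):
    p=s["intrinsics"]@(s["R"]@np.array(X,float)+s["t"]); return p[:2]/p[2]
def orange(s,box=None):
    hsv=cv2.cvtColor(s["pixels"],cv2.COLOR_RGB2HSV)
    m=cv2.inRange(hsv,(5,220,180),(15,255,255))
    n,l,st,c=cv2.connectedComponentsWithStats(m)
    return [(st[i,4],c[i]) for i in range(1,n) if st[i,4]>15]
E
python3 - <<'E'
from h import *
for n,(hub,ptr,win) in {"scene":((240,241),(225,291),(185,225,295,292)),"side":((293,179),(277,156),(248,158,336,222))}.items():
    s=snapshot(n)
    print(n,orange(s))
    for a,c in orange(s): print(' mark',ray(s,*c,42))
    print(' hub',ray(s,*hub,84),'ptr',ray(s,*ptr,46))
    x0,y0,x1,y1=win
    im=s["pixels"][y0-15:y1+25,x0-15:x1+15]
    cv2.imwrite(f"pics/{n}z.png",cv2.resize(im,None,fx=5,fy=5,interpolation=cv2.INTER_CUBIC)[:,:,::-1][:600,:800])
    # disc: height band points from z_map
    K,R,t=s["intrinsics"],s["R"],s["t"]
    v,u=np.mgrid[0:420,0:560]; z=s["z_map"]
    P=np.stack([(u-K[0,2])*z/K[0,0],(v-K[1,2])*z/K[1,1],z],-1)-t
    W=P@R
    c=ray(s,*hub,84)
    m=(np.hypot(W[...,0]-c[0],W[...,1]-c[1])<160)&(z>0)
    d=m&(abs(W[...,2]-42)<3)
    pts=W[d][:,:2].astype(np.float32); print(' disc',cv2.minEnclosingCircle(pts),len(pts),W[d][:,2].mean())
    hb=m&(W[...,2]>80)
    print(' hubpts',W[hb].mean(0),hb.sum())
E
```

```text
scene [(np.int32(70), array([222.25714286, 234.62857143]))]
 mark [504.02015485 -67.53847647  42.        ]
 hub [596.81981321 -56.8623032   84.        ] ptr [ 698.80801031 -135.02414824   46.        ]
 disc ((607.939453125, -73.4013900756836), 131.48890686035156) 3395 42.814355643039185
 hubpts [595.31142475 -58.81019293  84.11947105] 79
side [(np.int32(72), array([320.54166667, 198.68055556]))]
 mark [504.30372837 -69.96098074  42.        ]
 hub [587.62418118 -55.92761442  84.        ] ptr [ 700.0940927  -141.22578627   46.        ]
 disc ((607.2393798828125, -71.00202941894531), 130.17654418945312) 2532 42.71169221745514
 hubpts [591.43182612 -55.31113951  84.62382762] 66
```

View pics/scenez.png

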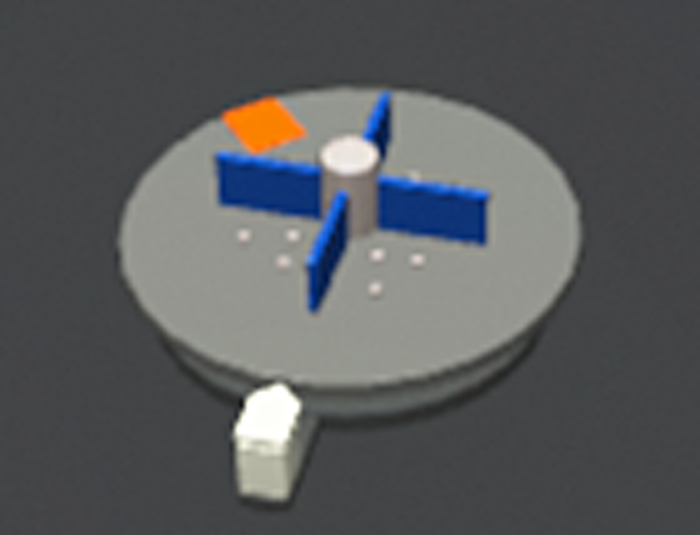

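View pics/sidez.png

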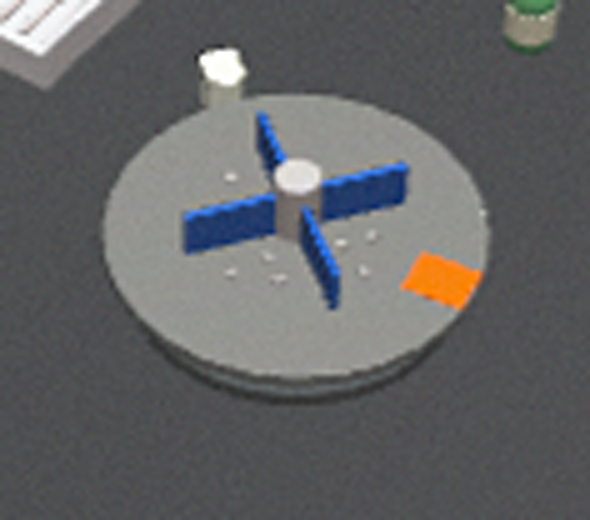

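```bash
python3 - <<'E'
from h import *
for n,hub in {"scene":(240,241),"side":(292.6,178.4)}.items():
    s=snapshot(n); K,R,t=s["intrinsics"],s["R"],s["t"]
    v,u=np.mgrid[0:420,0:560]; z=s["z_map"]
    W=(np.stack([(u-K[0,2])*z/K[0,0],(v-K[1,2])*z/K[1,1],z],-1)-t)@R
    c=ray(s,*hub,84)
    rr=np.hypot(W[...,0]-c[0],W[...,1]-c[1])
    bright=s["pixels"].min(-1)
    # pointer: bright pixels, r 115..165, top surface
    pm=(rr>108)&(rr<165)&(bright>150)&(z>0)
    top=pm&(W[...,2]>43)
    uv=np.argwhere(top)[:,::-1]; P=np.array([ray(s,a,b,46) for a,b in uv])[:,:2]
    print(n,'ptr top',len(P),P.mean(0),P.min(0),P.max(0))
    # disc rim: rays on z=42 of disc pixels, upper half
    d=((rr<116)&(abs(W[...,2]-42)<2.5)&(bright<165)).astype(np.uint8)
    cs,_=cv2.findContours(d,cv2.RETR_EXTERNAL,cv2.CHAIN_APPROX_NONE)
    cc=max(cs,key=cv2.contourArea)
    Q=np.array([ray(s,a,b,42)[:2] for a,b in cc[:,0]])
    from scipy.optimize import least_squares
    f=least_squares(lambda p:np.hypot(Q[:,0]-p[0],Q[:,1]-p[1])-p[2],[c[0],c[1],110],loss='soft_l1')
    print(' disc',f.x, np.abs(f.fun).mean())
    hb=(rr<25)&(W[...,2]>79)&(bright>150)
    uv=np.argwhere(hb)[:,::-1];print(' hub',np.mean([ray(s,a,b,84) for a,b in uv],0),hb.sum(),c)
    for nm,lo,hi in [("primer",(45,90,60),(75,255,200)),("mint",(65,60,120),(90,255,255))]:
        m=cv2.inRange(cv2.cvtColor(s["pixels"],cv2.COLOR_RGB2HSV),lo,hi)
        k,l,st,ce=cv2.connectedComponentsWithStats(m)
        for i in range(1,k):
            if st[i,4]>40: print('  ',nm,st[i,4],ce[i],np.median(W[l==i],0))
E
```

```text
scene ptr top 105 [ 702.08433171 -140.80534847] [ 686.46083781 -155.71735151] [ 719.14811314 -127.81575144]
 disc [599.27189176 -58.57185749 103.42588925] 22.8301711647316
 hub [594.17553421 -58.10653187  84.        ] 72 [596.81981321 -56.8623032   84.        ]
   primer 1321 [393.70325511  48.37925814] [-440.1251897  1223.00317698  142.9761969 ]
   primer 199 [410.45728643  18.64321608] [-531.35051516 1366.99597892  272.78790222]
   primer 126 [130.73809524 283.23015873] [ 590.1244366  -312.10138114   46.02354148]
   primer 91 [402.1978022  288.20879121] [864.01924474 207.84572868  58.5730913 ]
   primer 90 [392.91111111 291.88888889] [862.99485829 182.84967017  57.71361663]
   primer 85 [383.84705882 295.61176471] [864.58418884 158.20271522  58.70034739]
   primer 87 [374.31034483 299.16091954] [863.88023581 132.97851662  59.37291577]
   primer 87 [364.31034483 302.71264368] [863.96439772 107.9305025   59.18427442]
   primer 157 [139.37579618 321.4522293 ] [ 688.64355144 -316.34385523   24.56819781]
   mint 1227 [393.79136104  46.08964955] [-435.8277681  1220.03997054  148.69952748]
   mint 200 [410.7    16.915] [-532.19451409 1365.95634947  285.25382015]
   mint 475 [128.14105263 321.67578947] [ 687.62242626 -339.56041425   34.40758902]
side ptr top 48 [ 699.96242847 -140.91322126] [ 685.17214707 -155.65508838] [ 715.17574361 -128.46373666]
 disc [592.17335851 -57.03545559 107.72150233] 2.258088845320972
 hub [592.02360289 -57.61530381  84.        ] 51 [589.79667559 -57.23664901  84.        ]
   primer 52 [339.55769231 141.63461538] [ 575.06514083 -304.59136138   45.90405184]
   mint 176 [319.83522727 133.78977273] [ 651.3440918  -317.24715137   33.56109791]
```

```bash
python3 -m jog '[{"tx":1,"ty":-0.8,"az":-0.75,"hand":0},{"tx":1,"ty":-0.8,"az":-0.75,"hand":0},{"tx":1,"ty":-0.8,"az":-0.75,"hand":0},{"tx":1,"ty":-0.8,"az":-0.75,"hand":0},{"tx":1,"ty":-0.8,"az":-0.75,"hand":0}]' 20
cat >> h.py <<'E'
from scipy.spatial.transform import Rotation as Ro
def go(x,y,z,yaw=90):
    """remaining move to TCP target in tool fractions"""
    s=sense(); R=Ro.from_euler('xyz',s["tcp_rot"],degrees=True)
    d=R.inv().apply(np.array([x,y,z])-s["tool_pos"])/150
    r=(R.inv()*Ro.from_euler('xyz',[180,0,yaw],degrees=True)).as_rotvec(degrees=True)/45
    print("t",s["time"],s["tool_pos"].round(1),s["tcp_rot"].round(2),"F",s["ft_force"].round(2),"gap",round(s["finger_gap"],1)); print("shift",d.round(3),"turn",r.round(3))
E
python3 -c "
from h import *
go(543,17,303)"
```

```text
t 0.35 [ 230.2 -554.   404.5] [-179.98   -0.     22.56] F [ 0.58 -0.   -0.92] gap 85.3
shift [ 3.386 -2.715  0.678] turn [-0.    -0.    -1.499]invalid input at $[0]: expected keys tx, ty, tz, ax, ay, az, hand
```

```bash
python3 -m jog '[{"tx":1,"ty":-0.8,"tz":0,"ax":0,"ay":0,"az":-0.75,"hand":0},{"tx":1,"ty":-0.8,"tz":0,"ax":0,"ay":0,"az":-0.75,"hand":0},{"tx":1,"ty":-0.8,"tz":0,"ax":0,"ay":0,"az":-0.75,"hand":0},{"tx":1,"ty":-0.8,"tz":0,"ax":0,"ay":0,"az":-0.75,"hand":0},{"tx":1,"ty":-0.8,"tz":0,"ax":0,"ay":0,"az":-0.75,"hand":0}]' 20
python3 -c "
from h import *
go(543,17,303)"
```

```text
time: 0.77
tool_pos: [323.9, -382.8, 404.7]
tcp_rot: [180.0, -0.1, 56.8]
ft_force: [-0.9, 0.9, -0.1]
finger_gap: 25.5
t 0.7667 [ 323.9 -382.8  404.7] [ 1.800e+02 -7.000e-02  5.676e+01] F [-0.87  0.95 -0.09] gap 25.5
shift [ 3.029 -0.239  0.681] turn [ 0.001 -0.001 -0.739]
```

```bash
python3 -m jog '[{"tx":1,"ty":-0.1,"tz":0.3,"ax":0,"ay":0,"az":-0.74,"hand":0},{"tx":1,"ty":-0.1,"tz":0.3,"ax":0,"ay":0,"az":-0.74,"hand":0},{"tx":1,"ty":-0.1,"tz":0.3,"ax":0,"ay":0,"az":-0.74,"hand":0},{"tx":1,"ty":-0.1,"tz":0.3,"ax":0,"ay":0,"az":-0.74,"hand":0},{"tx":1,"ty":-0.1,"tz":0.3,"ax":0,"ay":0,"az":-0.74,"hand":0}]'
python3 -c "
from h import *
go(543,17,303)"
```

```text
time: 1.18
tool_pos: [394.8, -247.8, 357.4]
tcp_rot: [-179.9, -0.2, 90.2]
ft_force: [-1.4, 0.2, -0.1]
finger_gap: 0.0
t 1.1833 [ 394.8 -247.8  357.4] [-179.92   -0.22   90.25] F [-1.38  0.16 -0.05] gap 0.0
shift [1.76  0.996 0.369] turn [-0.002 -0.005  0.006]
```

```bash
python3 -m jog '[{"tx":1,"ty":0.5,"tz":0,"ax":0,"ay":0,"az":0,"hand":0},{"tx":1,"ty":0.5,"tz":0,"ax":0,"ay":0,"az":0,"hand":0},{"tx":1,"ty":0.5,"tz":0,"ax":0,"ay":0,"az":0,"hand":0},{"tx":1,"ty":0.5,"tz":0,"ax":0,"ay":0,"az":0,"hand":0}]'
python3 -c "
from h import *
go(543,17,303)"
```

```text
time: 1.52
tool_pos: [469.4, -102.4, 360.0]
tcp_rot: [180.0, 0.0, 89.6]
ft_force: [1.2, -1.1, 0.9]
finger_gap: -0.0
t 1.5167 [ 469.4 -102.4  360. ] [1.7996e+02 1.0000e-02 8.9560e+01] F [ 1.17 -1.13  0.86] gap -0.0
shift [0.8   0.484 0.38 ] turn [ 0.001  0.    -0.01 ]
```

```bash
python3 -m jog '[{"tx":0.76,"ty":0.5,"tz":0,"ax":0,"ay":0,"az":0,"hand":0},{"tx":0.76,"ty":0.5,"tz":0.2,"ax":0,"ay":0,"az":0,"hand":0},{"tx":0.76,"ty":0.5,"tz":0.37,"ax":0,"ay":0,"az":0,"hand":0},{"tx":0.76,"ty":0.5,"tz":0.37,"ax":0,"ay":0,"az":0,"hand":0}]'
python3 -c "
from h import *
go(543,17,303)
for n in ['scene','wrist']:
    s=snapshot(n); im=s['pixels'].copy()
    T=sense()['tool_pos']
    for d in (173,186):
        p=proj(s,[T[0],T[1],T[2]-d]); print(n,d,p); cv2.circle(im,tuple(int(round(a)) for a in p),2,(255,0,0),-1)
    cv2.imwrite(f'pics/{n}1.png',im[:,:,::-1])
    if n=='scene': cv2.imwrite('pics/scene1z.png',cv2.resize(im[130:290,140:340],None,fx=3.7,fy=3.7)[:,:,::-1])
"
```

```text
time: 1.85
tool_pos: [545.8, 12.5, 303.3]
tcp_rot: [179.9, -0.0, 89.7]
ft_force: [-0.2, -0.4, -0.7]
finger_gap: 0.2
t 1.85 [545.8  12.5 303.3] [ 1.7993e+02 -3.0000e-02  8.9730e+01] F [-0.25 -0.36 -0.69] gap 0.2
shift [ 0.03  -0.019  0.002] turn [ 0.002 -0.001 -0.006]
scene 173 [258.66877635 207.84471281]
scene 186 [258.65226066 212.27852269]
wrist 173 [279.59930612 272.37409312]
wrist 186 [279.8029327 260.6078538]
```

View pics/scene1z.png

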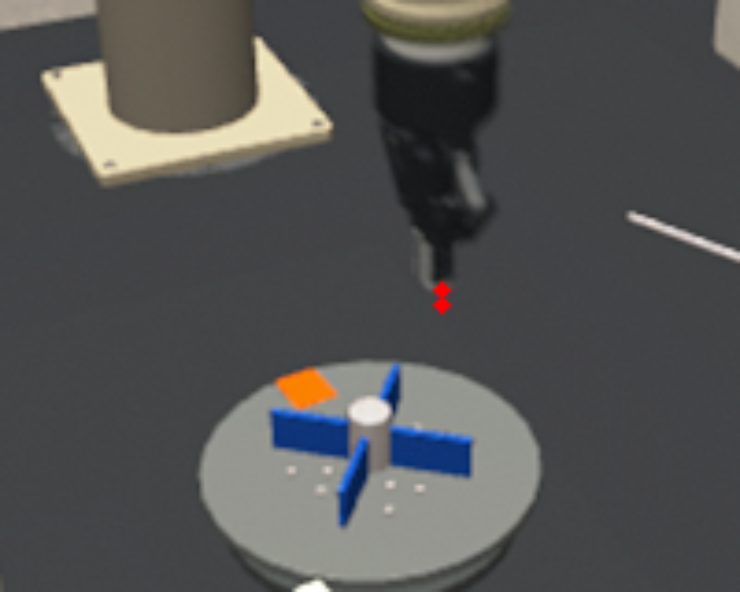

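View pics/wrist1.png

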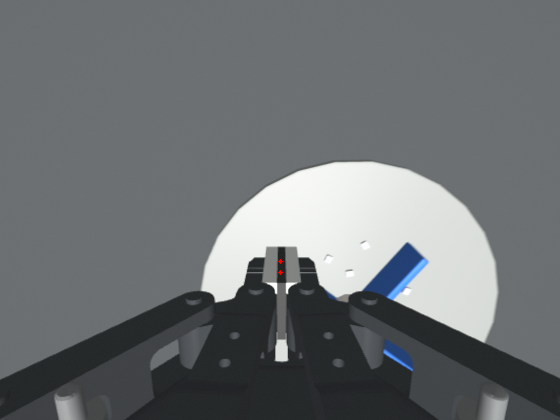

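```bash
python3 -m jog '[{"tx":0.03,"ty":0,"tz":0.2,"ax":0,"ay":0,"az":0,"hand":0},{"tx":0.03,"ty":0,"tz":0.42,"ax":0,"ay":0,"az":0,"hand":0},{"tx":0.03,"ty":0,"tz":0.5,"ax":0,"ay":0,"az":0,"hand":0},{"tx":0.03,"ty":0,"tz":0.5,"ax":0,"ay":0,"az":0,"hand":0}]'
python3 -c "
from h import *
go(543,17,227)
for n in ['scene','wrist']:
    s=snapshot(n); im=s['pixels'].copy()
    print(orange(s) and [ray(s,*c,42) for a,c in orange(s)])
    if n=='scene': im=cv2.resize(im[180:300,170:310],None,fx=5,fy=5)
    cv2.imwrite(f'pics/{n}2.png',im[:,:,::-1])
"
```

```text
time: 2.28
tool_pos: [542.7, 13.6, 225.8]
tcp_rot: [-179.6, -0.0, 89.6]
ft_force: [-0.8, -0.1, -1.0]
finger_gap: -0.1
t 2.2833 [542.7  13.6 225.8] [-1.796e+02 -1.000e-02  8.959e+01] F [-0.78 -0.06 -0.97] gap -0.1
shift [ 0.023  0.002 -0.008] turn [-0.009 -0.    -0.009]
[array([503.49150075, -67.70536575,  42.        ])]
[]
```

View pics/scene2.png

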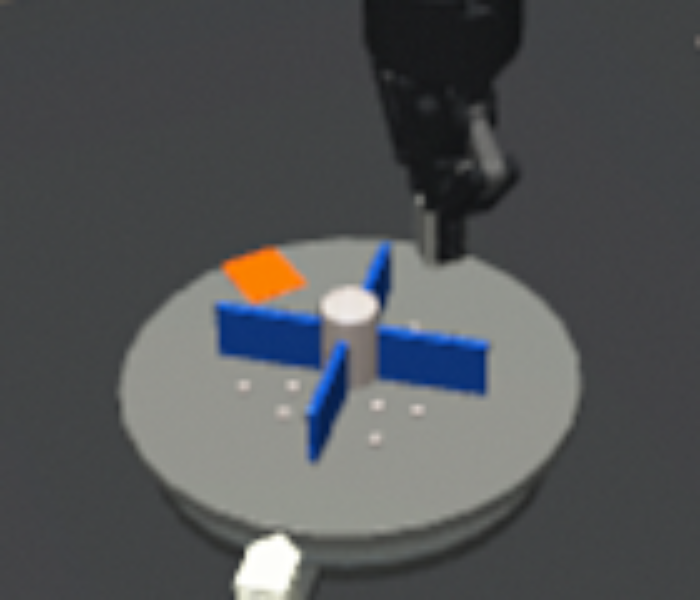

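View pics/wrist2.png

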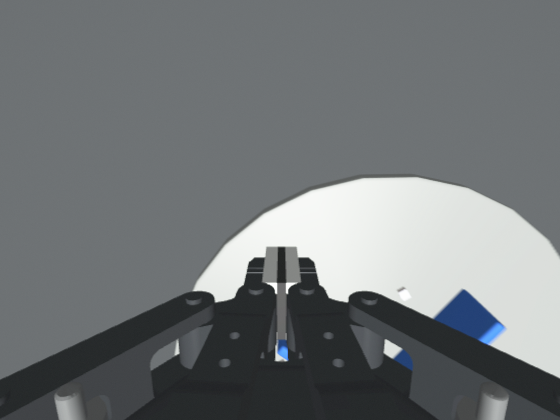

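```bash
python3 -m jog '[{"tx":-0.05,"ty":0,"tz":0,"ax":0,"ay":0,"az":0,"hand":0},{"tx":-0.1,"ty":0,"tz":0,"ax":0,"ay":0,"az":0,"hand":0},{"tx":-0.1,"ty":0,"tz":0,"ax":0,"ay":0,"az":0,"hand":0}]'
python3 -c "
from h import *
go(543,-47,227)
for n in ['scene']:
    s=snapshot(n); im=s['pixels'].copy()
    print(orange(s) and [ray(s,*c,42) for a,c in orange(s)])
    if n=='scene': im=cv2.resize(im[180:300,170:310],None,fx=5,fy=5)
    cv2.imwrite(f'pics/{n}3.png',im[:,:,::-1])
"
```

```text
time: 2.63
tool_pos: [545.6, -2.7, 231.3]
tcp_rot: [179.8, 0.1, 89.6]
ft_force: [0.6, -0.2, -0.3]
finger_gap: -0.2
t 2.6333 [545.6  -2.7 231.3] [1.7981e+02 5.0000e-02 8.9550e+01] F [ 0.56 -0.19 -0.34] gap -0.2
shift [-0.295 -0.015  0.029] turn [ 0.004  0.001 -0.01 ]
[array([503.36306533, -67.85700754,  42.        ])]
```

View pics/scene3.png

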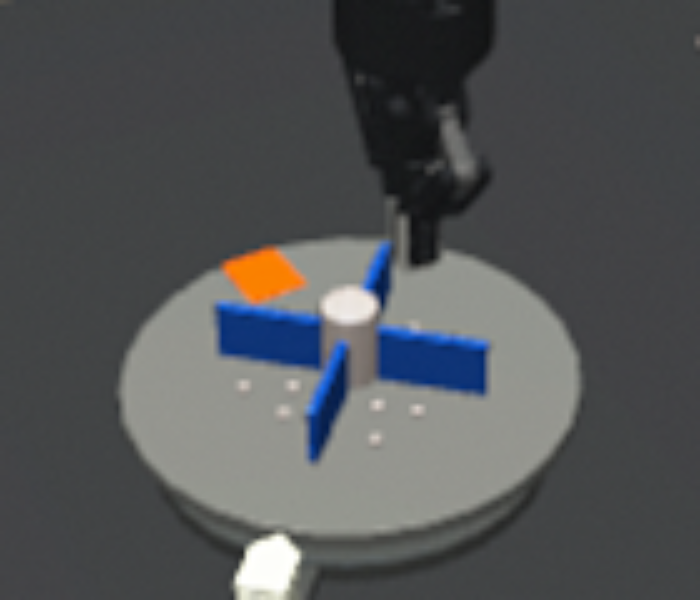

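```bash
python3 -m jog '[{"tx":-0.03,"ty":0,"tz":0,"ax":0,"ay":0,"az":0,"hand":0},{"tx":-0.08,"ty":0,"tz":0,"ax":0,"ay":0,"az":0,"hand":0},{"tx":-0.14,"ty":0,"tz":0,"ax":0,"ay":0,"az":0,"hand":0},{"tx":-0.21,"ty":0,"tz":0,"ax":0,"ay":0,"az":0,"hand":0},{"tx":-0.22,"ty":0,"tz":-0.25,"ax":0,"ay":0,"az":0,"hand":0}]'
cat >> h.py <<'E'
C=np.array([593.,-58.]); PA=-37.5
def ang(n="scene"):
    t=sense()["time"]; s=snapshot(n); o=orange(s)
    if not o: return t,None,None,s
    a,c=max(o,key=lambda q:q[0]); p=ray(s,*c,42)[:2]-C
    return t,np.degrees(np.arctan2(p[1],p[0])),np.hypot(*p),s
E
python3 - <<'E'
from h import *
go(505,-50,227)
L=[]
for i in range(6):
    t,a,r,s=ang(); print(round(t,3),a,r)
cv2.imwrite('pics/s4.png',cv2.resize(s['pixels'][180:300,170:310],None,fx=5,fy=5)[:,:,::-1])
E
```

```text
time: 3.1
tool_pos: [541.0, -35.6, 259.3]
tcp_rot: [-179.2, -0.1, 89.6]
ft_force: [0.0, -0.7, -1.9]
finger_gap: -0.1
t 3.1 [541.  -35.6 259.3] [-1.7925e+02 -6.0000e-02  8.9560e+01] F [ 0.01 -0.73 -1.86] gap -0.1
shift [-0.098 -0.237  0.218] turn [-0.017 -0.001 -0.01 ]
3.1 -136.2532952298482 89.21422745281566
3.15 -130.3160731461386 89.13324712839153
3.2 -124.91911292585755 88.7344897065086
3.25 -119.22167679426475 89.58816319727414
3.3 -112.77145216037033 88.04016922342899
3.35 -107.09698238529332 88.1399912424942
```

View pics/s4.png

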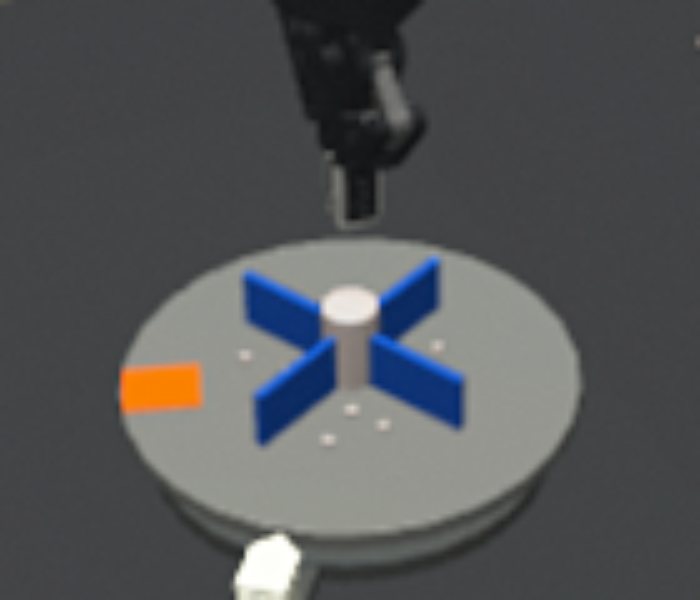

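```bash
python3 -m jog '[{"tx":0,"ty":-0.24,"tz":0,"ax":0,"ay":0,"az":0,"hand":0},{"tx":0,"ty":-0.24,"tz":0,"ax":0,"ay":0,"az":0,"hand":0},{"tx":0,"ty":-0.24,"tz":0.1,"ax":0,"ay":0,"az":0,"hand":0},{"tx":0,"ty":-0.24,"tz":0.2,"ax":0,"ay":0,"az":0,"hand":0},{"tx":0,"ty":-0.24,"tz":0.2,"ax":0,"ay":0,"az":0,"hand":0}]'
python3 - <<'E'
from h import *
T=[];A=[];P=[]
for i in range(50):
    t,a,r,s=ang()
    P.append(sense()["tool_pos"])
    if a is not None: T.append(t);A.append(a)
A=np.unwrap(np.radians(A)); T=np.array(T)
print(T[0],T[-1],np.polyfit(T-T[-1],A,2), len(T)); print(np.mean(P,0),np.std(P,0))
cv2.imwrite('pics/s5.png',cv2.resize(s['pixels'][180:300,170:310],None,fx=5,fy=5)[:,:,::-1])
E
```

```text
time: 3.82
tool_pos: [506.3, -33.5, 232.7]
tcp_rot: [-179.6, -0.1, 89.6]
ft_force: [-1.2, 0.3, -0.7]
finger_gap: 0.1
3.8167 6.2667 [-0.05284596  1.65245203  3.41797172] 50
[508.45549576 -33.77050993 236.73833294] [0.28819756 0.03931145 0.47878863]
```

View pics/s5.png

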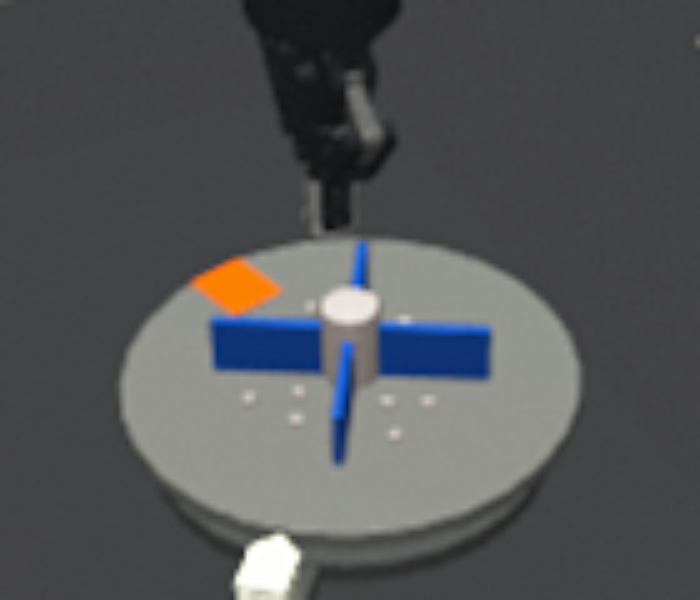

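```bash
python3 -m jog '[{"tx":0,"ty":0,"tz":0.05,"ax":0,"ay":0,"az":0,"hand":0},{"tx":0,"ty":0,"tz":0.1,"ax":0,"ay":0,"az":0,"hand":0},{"tx":0,"ty":0,"tz":0.1,"ax":0,"ay":0,"az":0,"hand":0}]'
python3 - <<'E'
from h import *
T=[];A=[];P=[];F=[]
for i in range(110):
    t,a,r,s=ang()
    q=sense();P.append(q["tool_pos"]);F.append(q["ft_force"])
    if a is not None: T.append(t);A.append(a)
A=np.unwrap(np.radians(A)); T=np.array(T)
print(T[0],T[-1],np.polyfit(T-T[-1],A,2), len(T)); print(np.mean(P[5:],0),np.std(P[5:],0),np.mean(F[5:],0),np.std(F[5:],0))
s=snapshot('side')
cv2.imwrite('pics/s6.png',cv2.resize(s['pixels'][100:240,230:400],None,fx=4,fy=4)[:,:,::-1])
s=snapshot('scene')
cv2.imwrite('pics/s6b.png',cv2.resize(s['pixels'][180:300,170:310],None,fx=5,fy=5)[:,:,::-1])
E
```

```text
time: 6.57
tool_pos: [507.5, -33.6, 219.5]
tcp_rot: [-179.8, -0.0, 89.6]
ft_force: [0.0, -0.3, 0.2]
finger_gap: -0.1
6.5667 12.0167 [-0.0396956   1.19604787  5.37345476] 110
[508.45785443 -33.77182556 221.71166915] [0.03361341 0.01140159 0.06137452] [-0.03025714 -0.09698191 -0.00191074] [0.51797878 0.49717951 0.47417253]
```

View pics/s6.png

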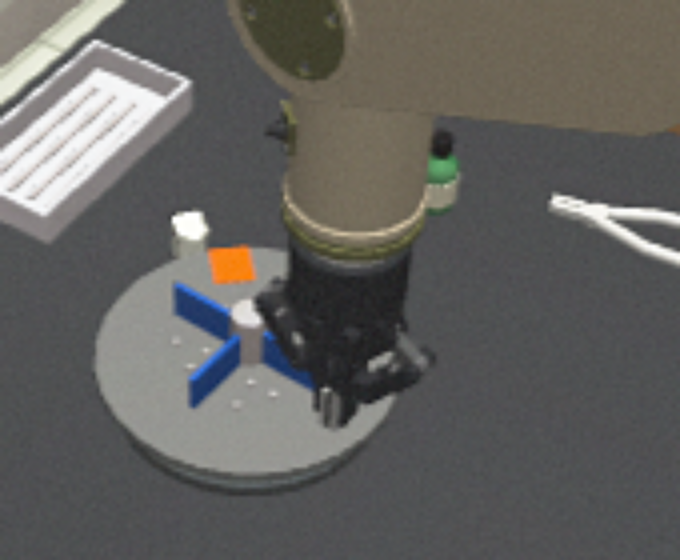

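View pics/s6b.png

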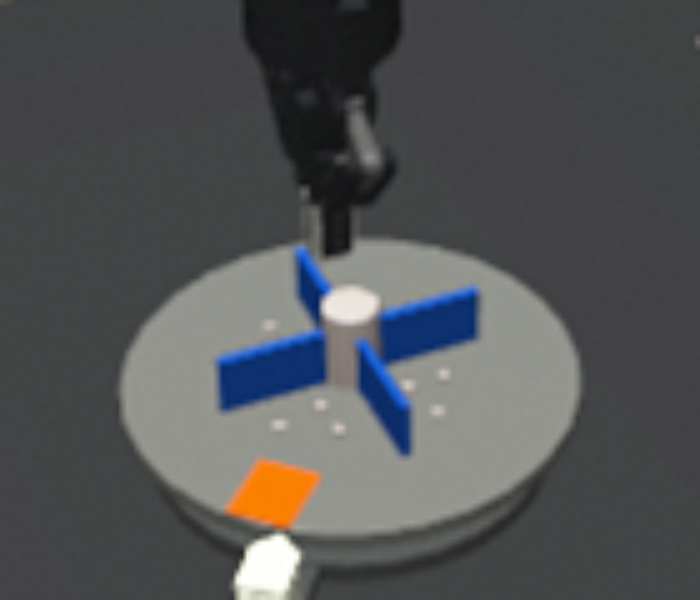

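```bash
python3 -m jog '[{"tx":0,"ty":0,"tz":0.02,"ax":0,"ay":0,"az":0,"hand":0}]'
python3 - <<'E'
from h import *
T=[];A=[];P=[];F=[]
goal=np.radians(PA)-0.07
for i in range(160):
    t,a,r,s=ang()
    q=sense();P.append(q["tool_pos"]);F.append(q["ft_force"])
    if a is None: continue
    T.append(t);A.append(np.radians(a))
    if len(T)>40:
        U=np.unwrap(A); now=sense()["time"]
        p=np.polyfit(np.array(T[-40:])-now,U[-40:],1)
        e=(p[1]-goal+np.pi)%(2*np.pi)-np.pi
        if -0.03<e<0.2: print('now',now,'ang',np.degrees(p[1])%360-360,'w',p[0],'e',e); break
print(np.mean(P[5:],0),np.mean(F[5:],0))
E
```

```text
time: 12.25
tool_pos: [508.8, -33.8, 219.2]
tcp_rot: [179.9, 0.0, 89.6]
ft_force: [0.5, -0.5, 0.8]
finger_gap: 0.2
now 18.55 ang -43.00226859869343 w 0.8503602043359566 e -0.02603270337629482
[508.45106748 -33.76874972 218.69847571] [ 0.03574505 -0.03289135  0.1030627 ]
```

```bash
python3 -m jog '[{"tx":0,"ty":0,"tz":0.04,"ax":0,"ay":0,"az":0,"hand":0},{"tx":0,"ty":0,"tz":0.052,"ax":0,"ay":0,"az":0,"hand":0},{"tx":0,"ty":0,"tz":0.052,"ax":0,"ay":0,"az":0,"hand":0},{"tx":0,"ty":0,"tz":0.052,"ax":0,"ay":0,"az":0,"hand":0}]'
python3 - <<'E'
from h import *
P=[];F=[]
for i in range(8):
    t,a,r,s=ang(); q=sense(); P.append(q["tool_pos"]);F.append(q["ft_force"]); print(round(t,2),a,r)
print(np.mean(P,0),np.mean(F,0))
cv2.imwrite('pics/s7.png',cv2.resize(s['pixels'][180:300,170:310],None,fx=5,fy=5)[:,:,::-1])
t,a,r,s=ang('side'); print('side',a,r)
for n in ('scene','side'):
    s=snapshot(n)
    print(n,'ptr ang check')
E
```

```text
time: 18.88
tool_pos: [508.9, -33.8, 211.4]
tcp_rot: [179.9, 0.0, 89.6]
ft_force: [-0.2, 1.3, 6.2]
finger_gap: 0.1
18.88 -40.35423844966177 91.74083621136639
18.93 -40.390439792080755 91.91333894536149
18.98 -40.426284410573786 91.83393075961526
19.03 -40.426284410573786 91.83393075961526
19.08 -40.4590839440301 91.8108557402785
19.13 -40.426284410573786 91.83393075961526
19.18 -40.42734455419281 91.79664410427452
19.23 -40.426284410573786 91.83393075961526
[508.95219023 -33.83447498 211.52272476] [-1.00251558  0.3794109   7.18416304]
side -42.426744227933355 88.58706521619875
scene ptr ang check
side ptr ang check
```

View pics/s7.png

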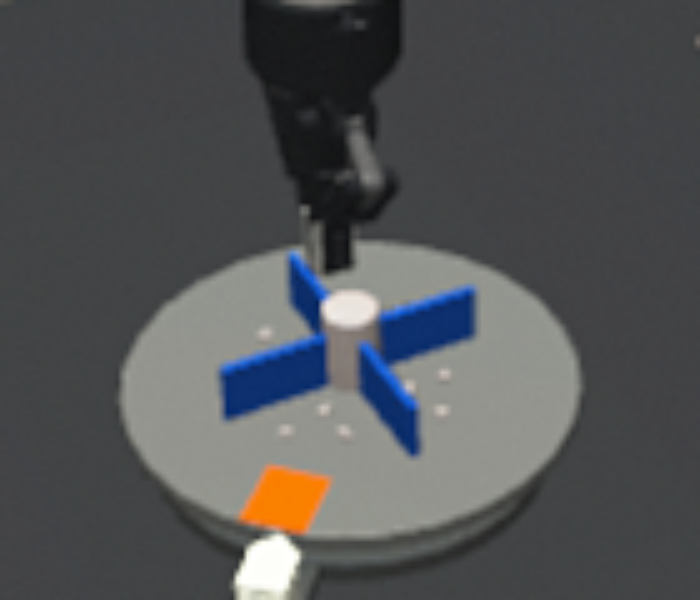

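```bash
python3 -m jog '[{"tx":-0.012,"ty":-0.003,"tz":0,"ax":0,"ay":0,"az":0,"hand":0},{"tx":-0.024,"ty":-0.006,"tz":0,"ax":0,"ay":0,"az":0,"hand":0},{"tx":-0.036,"ty":-0.01,"tz":0,"ax":0,"ay":0,"az":0,"hand":0},{"tx":-0.036,"ty":-0.01,"tz":0,"ax":0,"ay":0,"az":0,"hand":0},{"tx":-0.036,"ty":-0.01,"tz":0,"ax":0,"ay":0,"az":0,"hand":0}]'
python3 - <<'E'
from h import *
P=[];F=[]
for i in range(12):
    t,a,r,s=ang(); q=sense(); P.append(q["tool_pos"]);F.append(q["ft_force"]); 
print(round(t,2),a,r)
print(np.mean(P,0),np.mean(F,0))
t,a,r,s=ang('side'); print('side',a,r)
E
```

```text
time: 19.85
tool_pos: [507.5, -39.3, 211.6]
tcp_rot: [179.9, 0.0, 89.6]
ft_force: [-0.8, 0.8, 6.7]
finger_gap: -0.0
20.4 -36.6833738811227 91.6274320406665
[507.56637135 -39.2602841  211.6635125 ] [-0.10175974  0.42612906  6.8211314 ]
side -38.75983201511917 89.10987264831245
```

Held at −36.7° (scene) and −38.8° (side), with the pointer at −37.5°. I'll lift slowly, straight up, to take the hand away.

```bash
python3 -m jog '[{"tx":0,"ty":0,"tz":0,"ax":0,"ay":0,"az":0,"hand":0},{"tx":0,"ty":0,"tz":-0.08,"ax":0,"ay":0,"az":0,"hand":0},{"tx":0,"ty":0,"tz":-0.25,"ax":0,"ay":0,"az":0,"hand":0},{"tx":0,"ty":0,"tz":-0.45,"ax":0,"ay":0,"az":0,"hand":0},{"tx":0,"ty":0,"tz":-0.45,"ax":0,"ay":0,"az":0,"hand":0}]'
python3 - <<'E'
from h import *
for i in range(20):
    t,a,r,s=ang()
    if i%4==0: print(round(t,2),a,r)
cv2.imwrite('pics/s8.png',cv2.resize(s['pixels'][180:300,170:310],None,fx=5,fy=5)[:,:,::-1])
t,a,r,s=ang('side'); print('side',a,r)
for n,hub in {"scene":(240,241),"side":(292.6,178.4)}.items():
    s=snapshot(n); K,R,t=s["intrinsics"],s["R"],s["t"]
    v,u=np.mgrid[0:420,0:560]; z=s["z_map"]
    W=(np.stack([(u-K[0,2])*z/K[0,0],(v-K[1,2])*z/K[1,1],z],-1)-t)@R
    rr=np.hypot(W[...,0]-C[0],W[...,1]-C[1]); b=s["pixels"].min(-1)
    for nm,m,zz in (("ptr",(rr>108)&(rr<165)&(b>150)&(W[...,2]>43)&(W[...,2]<60),46),("hub",(rr<25)&(W[...,2]>79)&(W[...,2]<95)&(b>150),84)):
        print(n,nm,m.sum(),np.mean([ray(s,p[1],p[0],zz) for p in np.argwhere(m)],0))
E
```

```text
time: 20.92
tool_pos: [509.0, -39.5, 284.7]
tcp_rot: [179.5, 0.1, 89.6]
ft_force: [0.6, -0.5, 2.1]
finger_gap: 0.3
20.92 -36.746815946485455 88.16254759997608
21.12 -36.61946658596198 89.14352202377408
21.32 -38.9945368801739 90.84274839760742
21.52 -37.19414004998805 87.55902867110979
21.72 -35.80068241741881 89.66876788124944
side -38.17751362423248 91.00001348870529
scene ptr 106 [ 701.66853797 -140.07582676   46.        ]
scene hub 71 [594.50778836 -57.95652344  84.        ]
side ptr 58 [ 675.41395751 -120.27861776   46.        ]
side hub 54 [592.76798221 -57.62746102  84.        ]
```

View pics/s8.png

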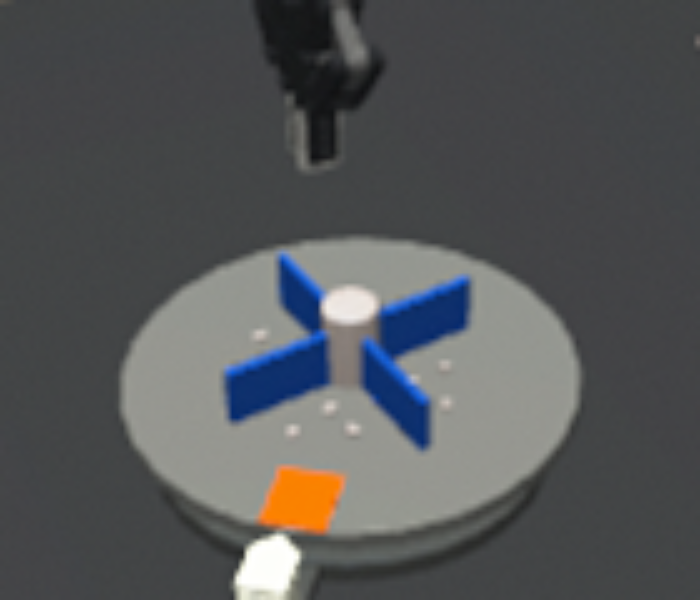

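```bash
python3 - <<'E'
from h import *
T=[];A=[];r_=[]
for i in range(40):
    t,a,r,s=ang(); T.append(t);A.append(a);r_.append(r)
print(np.round(A,2)); print(np.polyfit(np.array(T)-T[0],A,1),'deg/s', np.std(A)); print(sense()["ft_force"],sense()["qd"].round(2))
E
```

```text
[-35.88 -35.98 -35.94 -36.13 -36.04 -36.39 -36.47 -35.7  -35.58 -36.21
 -35.76 -36.19 -36.67 -36.23 -35.98 -35.85 -35.99 -35.76 -36.1  -35.66
 -36.17 -36.05 -35.97 -35.9  -35.69 -36.36 -35.95 -35.9  -36.41 -35.59
 -35.59 -36.14 -36.14 -36.16 -35.93 -35.75 -36.09 -36.11 -37.19 -36.05]
[ -0.0463012  -35.99604024] deg/s 0.3091468224070139
[-0.0124379   0.05731004  0.04321748] [ 0.02 -0.05  0.03  0.01  0.05  0.01]
```

```bash
python3 -c "
from h import *
print(hand_in())"
```

```text
the job is handed in; nothing more can be done
None
```

The wheel spun freely, and I braked it to rest with the orange mark at the pointer. The job was handed in at about 24 s of the 48 s allowed.

- **Flick:** With the closed fingers I pushed one fin, which sent the wheel counter-clockwise at about 2 rad/s. It coasted untouched for about 15 s, slowing to 0.85 rad/s. It was above 1.2 rad/s for roughly the first 9 s of that.
- **Brake:** I pressed on the bare track with about 7 N. The wheel stopped about 3–5° short of the pointer. Still pressing, I dragged it about 4° further, held it still, and lifted straight up.
- **Last checks:** The scene camera put the mark at -36.0° with the pointer at about -37.5°, which is about 3 mm off at 100 mm radius. The mark drifted less than 0.05°/s over 2 s, and the wrist force was near zero. The scene camera shows the hub and pointer within about 1 mm of where they started.
- **Disagreements:** The side camera read the mark at -38.2°, about 2° from the scene camera, but still well inside the tolerance. The scene readings scattered by about 3° just after the lift and then settled. My last side-camera check of the pointer's position gave a reading about 30 mm off. I discounted it because the hub reading in that view and both scene-camera readings were unchanged.
- **Not checked:** I did not re-measure the other things on the counter. The arm stayed well above them and I felt no contact.

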